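# Set the rivet setter's table height against backlash and clamp it

### The arm

A 6-joint arm with a two-finger parallel gripper is mounted at the origin on the work surface. World frame = base frame: x ahead of the robot, y to its left, z up, the work surface at z = 0. Lengths are in m, angles in rad, forces in N, time in s.
With the tool pointing down it reaches from about 0.275 to 0.825 m from the base axis. Payload 4.9 kg.
Tool frame: the origin (TCP) lies on the mounting face of the last link; the fingertips stand 173 mm ahead of it and the grasp point (between the pads) lies 155 mm ahead of it; z points along the fingers, x is the direction in which the jaws open and shut, and the axes are right-handed (so a half turn about z gives the same grasp; the last joint's range is limited). The gripper opens to 85 mm and grips with 20 to 120 N. Pads are 22 mm wide; open, the fingers measure 114 mm over their backs; the gripper's body (76 mm by 85 mm) begins 54 mm behind the grasp point. The pads swing forward as they close: fully open they stand 13 mm farther back than shut.
Start: joints at [-1.332, 0.326, -0.193, 1.052, 0, 1.437], TCP at [0.2, -0.512, 0.405] pointing down, gripper open.
Joint ranges: [-2.65, 2.65], [-0.97, 1.79], [-1.3, 1.35], [-1.93, 2.1], [-1.47, 1.37], [-3.14, 3.14]. Speed limits (rad/s): [2.57, 2.57, 3.14, 3.14, 3.14, 3.14].

### API

Orientations are given as a rotation vector (axis times angle).
In Python, from cell import * gives the robot as it stands. Calls block until the motion is done:
- movep(position, orientation): joint-space move of the TCP to a pose.
- move_l(position, velocity=0.15, rot=None, until_force=None): straight line of the TCP; rot=None keeps the orientation; velocity is the mean speed in m/s. With until_force (N) it stops when the force on the tool has changed by that much, and returns True; else False.
- set_joints(angles): joint-space move.
- let_go() and grab(newtons=None): open the fingers fully, or close them until they stop; newtons is the grip in N (None keeps the last).
- sleep(seconds).
- ik(position, orientation): joint angles nearest the present ones, or None.
- get_state(): the state.
- grab_frame(name): name is "side" or "top" or "wrist"; returns a dict with "img" (400x640x3 uint8, red, green, blue), "fx", "fy", "cx", "cy" (pixels), "cam_to_world" (4x4, takes a point from camera to world coordinates); the wrist camera has in their place "T_tool_cam" (4x4, takes a point from camera to tool coordinates, whose origin is the TCP and whose axes are the tool frame's). Camera axes: x right, y down, z forward; pixel columns grow to the right and rows downward; lengths in m; the calibration is good to about 2 mm. The wrist camera is an equidistant fisheye: a pixel r from the principal point sees the ray r / f radians off the axis. A picture is of the moment at which its call begins: read the wrist's pose just before it. There is no depth.
A pose or a line that the arm cannot do raises MotionError and nothing moves.
- sign_off(): hands the job in, once; it reports no verdict.
Trained networks look in the newest picture that a camera, given by its name, has taken for a name from the list of things; names that differ only in an ending like _2 or _b are one class to them, and where a whole thing is asked for, a point or a joint stands for the part that bears it (a point fixed in the world has none). Each returns a list of dicts, best first, with "score" (0 to 1); they miss things now and then, are a little off and sometimes report something else, mostly with a low value. They report only what shows in the picture. A call takes as long as a camera call.
- spot_in(camera, name): "centre" ([column, row] in pixels, amid what is visible of it).
- silhouettes(camera, name): "mask" (400x640 bool, what is visible of it) and "centre" ([column, row] in pixels, amid what is visible of it).
- tip_of(camera, name): "centre" ([column, row] in pixels: a listed point, or the origin of a listed thing).
The state is a dict: "clock": time; "q": joint angles; "joint_velocities": joint speeds; "tau": joint torques, N m; "position": TCP position; "eef_rot": TCP orientation; "contact_force": force on the tool from outside, world axes, zero at the start; "wrist_torque": the same for the moment, N m; "finger_gap": opening from 0.0 (shut) to 1.0 (fully open).
Only numpy, scipy, OpenCV 4.12 (cv2) and the standard library are available. Lean on these libraries where they do the work, as an engineer would, in place of code of your own. Each camera call takes 0.05 s, during which the arm holds its last target.

### The job

Set the height of the rivet setter's work table with its slanted handwheel: turn the wheel anticlockwise (lowering) until its long line is well past the fixed pointer, about 70 degrees,, then bring it back clockwise, raising only, and stop with the long line on the pointer so that all the backlash is taken up. Then swing the ball-ended clamp lever on the table's right side down until it is firmly tight, without forcing it, and let go with the line still on the pointer. Leave the other things on the bench where they are.

Things in the scene. Friction and masses are not known exactly. Their poses are not given: they have to be found in the camera images.
- setter: Cast iron lever-action rivet setter fixed to the bench, 320 x 200 mm, 330 mm high; origin on the bench near the middle of its base. x axis: from its front (wheel side, to the robot) to its back; y: to its left for the operator; z up. Only position and yaw vary. Its head (70 mm wide) is behind x = -10 mm, from z = 260 mm up; the work table's top, 150 mm wide, is at 188 mm, behind x = -10 mm.
- lever_end (a point): Middle of the black cross grip (90 mm long across, 18 mm thick, fixed) at the front end of the parked hand lever, a 16 mm bar on the setter's left; it overhangs the wheel. A tool pointing straight down at the crank fouls it: come along the wheel's axis, tilted about 30 deg, gripper towards the robot.
- wheel_center (a point): Point on the handwheel's axis, 55 mm out from the middle of the disc; the crank handle's middle runs on a 60 mm circle about it. The shaft rises towards the robot, 30 deg from vertical: the axis out of the wheel's face is (-0.5, 0, 0.866) in the setter's frame. Wheel: plain metal disc 150 mm across, 16 mm thick, rim with 24 divisions and one long radial line.
- pointer_tip (a point): Tip of the thin fixed steel pointer over the wheel's rim, at the rim's highest (uphill) point.
- crank (a point): Middle of the crank handle: round black grip 24 mm across, 70 mm long (13 to 84 mm out from the disc's mid-plane, this point 55 mm out), parallel to the wheel's axis, opposite the long line, free to spin on its pin. With the line on the pointer it is at the lowest point of the wheel, nearest the robot.
- handwheel (a joint): Wheel angle, rad: 0 with the long line on the pointer, positive clockwise for one facing the wheel (handle going from the lowest point to setter +y). Clockwise raises the table, 4 mm per rad. Starts 0.75 to 1.3. The worn nut has 0.8 rad of play; in the play the crank takes 3 N, driving the table 4 N down or 6 N up. Stays where it is left; stops at -3 and 3.
- knee (a joint): Work table height against its starting height, m, up positive; stays where it is left. With the line on the pointer it reads about -0.0064 if the play was taken up by raising, about -0.0025 if reached by lowering.
- clamp_ball (a point): Centre of the black ball, 32 mm across, on the end of the clamp lever (12 mm bar, pivot to ball centre 110 mm) on the right (-y) side of the work table, riding up and down with it. The pivot axis lies along setter y, through x = 5 mm, z = 142 mm + knee in the setter's frame; the ball is at y = -125 mm. Slack, the lever points to the front and up.
- clamp (a joint): Clamp lever angle, rad: 0 when it points forward and 50 deg up, growing as the ball swings down and forward (0.87 = level). It turns with about 5 N at the ball until it binds, somewhere between 0.35 and 0.85, different each time and to be felt; from there the force climbs by about 2 N per mm.
- gib (a joint): Squeeze of the clamp on its gib strip, rad: 0 while slack, above 0.012 tight (stays so when let go; pushing the ball with 10 to 15 N does it), above 0.12 (about 26 N at the ball) forced.
- door_plate: Bystander: rusty steel coin box door plate with a slot and holes, 120 x 180 x 5 mm, flat on the bench; origin under its centre.
- coin_roller: Bystander: white nylon flanged coin roller, 60 mm across, 80 mm high, standing; origin under its centre.
- coin_weight0: Bystander: zinc coin weight, 64 mm disc with a knob, 42 mm high, left of the setter; origin under its centre.
- coin_weight1: Bystander: zinc coin weight like the others, right of the handwheel; origin under its centre.
- coin_weight2: Bystander: zinc coin weight like the others, right of the setter's base; origin under its centre.
- acceptor_cover: Bystander: olive sheet-metal coin acceptor cover, 130 x 85 x 40 mm, open side down; origin under its centre.
- screwdriver: Bystander: screwdriver, 200 mm long, lying along its x; origin under its middle.

How it is judged:
By the outcome, as a careful person would: the job done as asked, in the order asked, and still so for the second after the job is handed in, with the robot touching nothing.
It also fails if it takes over 67 s, if anything falls off the work surface, if the arm or the gripper's body presses on something with over 40 N, if the wrist force passes 120 N, or if a joint passes its speed limit or range.

## Working session

There is one attempt and no reset: what is moved stays moved. The work goes in short steps, each a Python script; the robot and the scene stay as the last script left them, time stands still between calls to the robot, and variables do not carry over. Pictures are saved under pics/ and viewed, and the job is handed in when it is done.

```bash
ls; mkdir -p pics
cat > h.py <<'E'
from cell import *
import numpy as np, cv2
from scipy.spatial.transform import Rotation as R
def save(name,cam):
    f=grab_frame(cam); cv2.imwrite(f'pics/{name}.png',f['img'][:,:,::-1]); return f
def ray(f,px):
    """world ray for side/top"""
    d=np.array([(px[0]-f['cx'])/f['fx'],(px[1]-f['cy'])/f['fy'],1.])
    T=np.array(f['cam_to_world']); return T[:3,3],T[:3,:3]@d/np.linalg.norm(d)
def proj(f,p):
    T=np.linalg.inv(np.array(f['cam_to_world'])); c=T[:3,:3]@p+T[:3,3]
    return np.array([f['fx']*c[0]/c[2]+f['cx'],f['fy']*c[1]/c[2]+f['cy']])
def tri(rays):
    A=np.zeros((3,3));b=np.zeros(3)
    for o,d in rays:
        M=np.eye(3)-np.outer(d,d);A+=M;b+=M@o
    p=np.linalg.solve(A,b)
    return p,[np.linalg.norm((np.eye(3)-np.outer(d,d))@(p-o)) for o,d in rays]
E
python3 - <<'E'
from h import *
fs={}
for c in('side','top'):
    f=save('a_'+c,c);fs[c]=f
    print(c,f['fx'],f['cx'],f['cy'],np.round(f['cam_to_world'],3).tolist())
names=['lever_end','wheel_center','pointer_tip','crank','clamp_ball','setter','coin_weight1','coin_weight2']
for n in names:
    r=[]
    for c in fs:
        t=tip_of(c,n); print(n,c,[(np.round(x['centre'],1).tolist(),round(x['score'],2)) for x in t[:3]])
        if t: r.append(ray(fs[c],t[0]['centre']))
    if len(r)==2: print('   ',tri(r))
print(get_state())
save('a_wrist','wrist')
E
```

```text
pics
side 422.3217728445646 316.5346515525868 199.5313121350063 [[-1.0, -0.014, 0.012, 0.518], [-0.019, 0.763, -0.646, 0.752], [-0.0, -0.646, -0.763, 1.093], [0.0, 0.0, 0.0, 1.0]]
top 414.7761427648701 313.98762785791564 201.66073712645206 [[0.003, -0.979, 0.205, 0.338], [-1.0, -0.003, 0.0, -0.005], [0.0, -0.205, -0.979, 1.287], [0.0, 0.0, 0.0, 1.0]]
lever_end side [([307.3, 133.3], 0.71), ([280.8, 213.7], 0.65)]
lever_end top [([271.2, 176.1], 0.82)]
    (array([0.55003621, 0.07831674, 0.51111521]), [np.float64(8.474084506111416e-05), np.float64(8.474084506109344e-05)])
wheel_center side [([288.5, 223.3], 0.58)]
wheel_center top [([288.6, 189.6], 0.78)]
    (array([0.60478079, 0.06476876, 0.1801567 ]), [np.float64(0.002351234984574401), np.float64(0.00235123498457445)])
pointer_tip side [([257.0, 217.2], 0.63)]
pointer_tip top [([288.8, 158.2], 0.62)]
    (array([0.68738402, 0.06413266, 0.20398575]), [np.float64(0.002572199595531369), np.float64(0.0025721995955317167)])
crank side [([300.6, 241.2], 0.68)]
crank top [([270.5, 203.0], 0.45)]
    (array([0.56985866, 0.11466841, 0.16848
[... 1122 characters left out ...]
float64(0.0014144588395872152)])
{'clock': 0.9, 'q': array([-1.33218484e+00,  3.26157010e-01, -1.92589451e-01,  1.05200007e+00,
        1.13166883e-05,  1.43660832e+00]), 'joint_velocities': array([ 0.00026695, -0.00027088,  0.00144986,  0.00027918, -0.00018776,
       -0.00113077]), 'tau': array([ 6.25465746e-04, -4.43315399e+01,  2.62759298e+01,  9.76207084e-04,
       -7.16489012e-05,  7.79162292e-06]), 'position': array([ 0.20034557, -0.51223118,  0.40470828]), 'eef_rot': array([ 2.59462311e+00, -1.77126473e+00,  7.00130630e-05]), 'contact_force': array([0.68411617, 0.30801598, 0.14096332]), 'wrist_torque': array([-0.02546941,  0.02746068,  0.05006778]), 'finger_gap': 0.9980361514304628}
```

View pics/a_side.png

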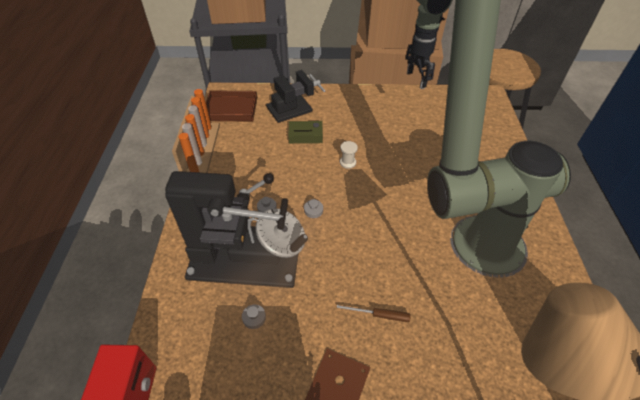

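View pics/a_top.png

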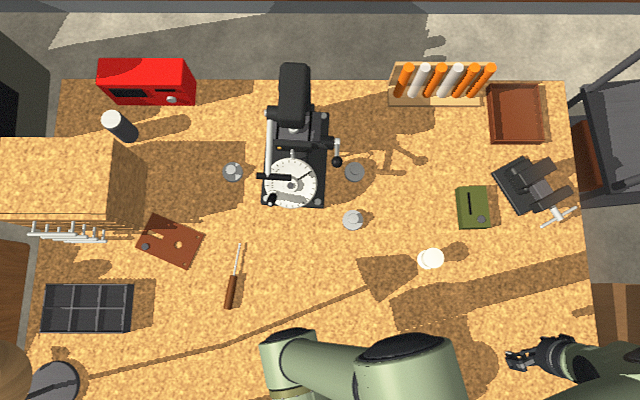

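View pics/a_wrist.png

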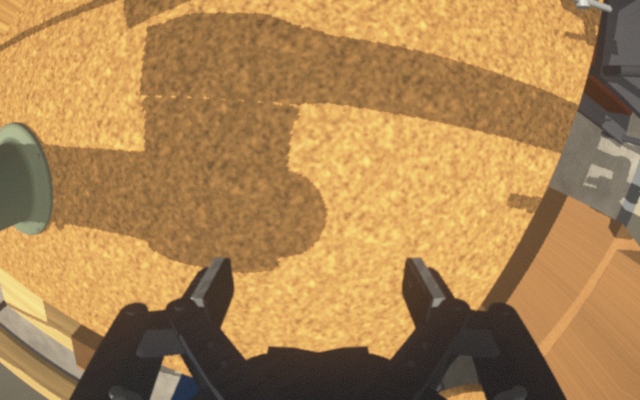

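```bash
cat >> h.py <<'E'
def wray(f,px,pos,rot):
    u=np.array([px[0]-f['cx'],px[1]-f['cy']]);r=np.linalg.norm(u);th=r/f['fx']
    d=np.r_[u/max(r,1e-9)*np.sin(th),np.cos(th)]
    T=np.array(f['T_tool_cam']);Rw=R.from_rotvec(rot).as_matrix()
    return Rw@T[:3,3]+pos, Rw@T[:3,:3]@d
def wproj(f,p,pos,rot):
    T=np.array(f['T_tool_cam']);Rw=R.from_rotvec(rot).as_matrix()
    c=T[:3,:3].T@(Rw.T@(p-pos)-T[:3,3])
    th=np.arctan2(np.hypot(c[0],c[1]),c[2]);k=f['fx']*th/np.hypot(c[0],c[1])
    return np.array([f['cx']+k*c[0],f['cy']+k*c[1]])
def toolrot(z,x):
    z=z/np.linalg.norm(z);x=x-z*(x@z);x/=np.linalg.norm(x)
    return R.from_matrix(np.c_[x,np.cross(z,x),z]).as_rotvec()
E
python3 - <<'E'
from h import *
fs={c:grab_frame(c) for c in('side','top')}
print(tri([ray(fs['side'],[280.8,213.7]),ray(fs['top'],[271.2,176.1])]))
f=grab_frame('wrist');print(f['fx'],f['cx'],f['cy'],np.round(f['T_tool_cam'],3))
for yaw in (0,):
  z=np.array([.5,0,-.866])
  for L in (.40,.45,.35):
   for x in ([0,1,0],[0,-1,0],[.866,0,.5],[-.866,0,-.5],[.6,.7,.35],[.6,-.7,.35],[-.6,.7,-.35],[-.6,-.7,-.35]):
    for name,c in (('wc',np.array([.605,.065,.18])),):
      q=ik(c-z*L,toolrot(z,np.array(x,float)));print(L,x,None if q is None else np.round(q,2))
E
```

```text
(array([0.61742037, 0.10379099, 0.27120427]), [np.float64(0.0017460667205569124), np.float64(0.0017460667205569085)])
309.70691628693146 317.5405948053594 201.540567714746 [[ 1.     0.    -0.002 -0.   ]
 [ 0.     0.95   0.313 -0.079]
 [ 0.002 -0.313  0.95   0.031]
 [ 0.     0.     0.     1.   ]]
0.4 [0, 1, 0] [-0.03 -0.24 -0.56  0.72  0.01 -0.02]
0.4 [0, -1, 0] [-0.03 -0.24 -0.56  0.72  0.01  3.12]
0.4 [0.866, 0, 0.5] [-0.03 -0.24 -0.56  0.72  0.01  1.55]
0.4 [-0.866, 0, -0.5] [-0.03 -0.24 -0.56  0.72  0.01 -1.59]
0.4 [0.6, 0.7, 0.35] [-0.03 -0.24 -0.56  0.72  0.01  0.76]
0.4 [0.6, -0.7, 0.35] [-0.03 -0.24 -0.56  0.72  0.01  2.34]
0.4 [-0.6, 0.7, -0.35] [-0.03 -0.24 -0.56  0.72  0.01 -0.8 ]
0.4 [-0.6, -0.7, -0.35] [-0.03 -0.24 -0.56  0.72  0.01 -2.38]
0.45 [0, 1, 0] [-0.03 -0.3  -0.49  0.85  0.01 -0.02]
0.45 [0, -1, 0] [-0.03 -0.3  -0.49  0.85  0.01  3.12]
0.45 [0.866, 0, 0.5] [-0.03 -0.3  -0.49  0.85  0.01  1.55]
0.45 [-0.866, 0, -0.5] [-0.03 -0.3  -0.49  0.85  0.01 -1.59]
0.45 [0.6, 0.7, 0.35] [-0.03 -0.3  -0.49  0.85  0.01  0.76]
0.45 [0.6, -0.7, 0.35] [-0.03 -0.3  -0.49  0.85  0.01  2.34]
0.45 [-0.6, 0.7, -0.35] [-0.03 -0.3  -0.49  0.85  0.01 -0.81]
0.45 [-0.6, -0.7, -0.35] [-0.03 -0.3  -0.49  0.85  0.01 -2.38]
0.35 [0, 1, 0] [-0.02 -0.16 -0.62  0.59  0.01 -0.02]
0.35 [0, -1, 0] [-0.02 -0.16 -0.62  0.59  0.01  3.12]
0.35 [0.866, 0, 0.5] [-0.02 -0.16 -0.62  0.59  0.01  1.55]
0.35 [-0.866, 0, -0.5] [-0.02 -0.16 -0.62  0.59  0.01 -1.59]
0.35 [0.6, 0.7, 0.35] [-0.02 -0.16 -0.62  0.59  0.01  0.76]
0.35 [0.6, -0.7, 0.35] [-0.02 -0.16 -0.62  0.59  0.01  2.34]
0.35 [-0.6, 0.7, -0.35] [-0.02 -0.16 -0.62  0.59  0.01 -0.8 ]
0.35 [-0.6, -0.7, -0.35] [-0.02 -0.16 -0.62  0.59  0.01 -2.38]
```

```bash
cat > st.py <<'E'
from h import *
z=np.array([.5,0,-.866]);rot=toolrot(z,np.array([0,1.,0]))
wc=np.array([.605,.065,.18])
E
python3 - <<'E'
from st import *
print(get_state()['clock'])
movep(wc-z*.40,rot)
names=['lever_end','wheel_center','pointer_tip','crank','clamp_ball']
rays={n:[] for n in names}
for k,off in enumerate((np.zeros(3),np.array([-.04,-.08,0.02]))):
    if k: move_l(wc-z*.40+off,.2)
    s=get_state();f=save(f'b{k}','wrist')
    for n in names:
        t=tip_of('wrist',n)
        print(n,[(np.round(x['centre'],1).tolist(),round(x['score'],2)) for x in t[:3]])
        if t: rays[n].append(wray(f,t[0]['centre'],s['position'],s['eef_rot']))
fs={c:grab_frame(c) for c in('side','top')}
for n in names:
    for c in fs:
        t=tip_of(c,n)
        if t and not(n=='lever_end' and c=='side'): rays[n].append(ray(fs[c],t[0]['centre']))
    if len(rays[n])>1:
        p,e=tri(rays[n]);print(n,np.round(p,4),np.round(e,4), np.round(tri(rays[n][:2])[0],4))
print(get_state()['clock'])
E
```

```text
1.1
lever_end [([347.9, 233.8], 0.58)]
wheel_center [([313.2, 169.5], 0.69)]
pointer_tip [([312.8, 215.7], 0.95)]
crank []
clamp_ball []
lever_end [([406.0, 234.6], 0.65)]
wheel_center [([372.4, 179.3], 0.62), ([361.6, 220.5], 0.45)]
pointer_tip [([363.0, 220.3], 0.97)]
crank [([411.9, 155.9], 0.76)]
clamp_ball [([256.8, 154.3], 0.46), ([371.7, 181.3], 0.43)]
lever_end [0.6156 0.0998 0.2641] [0.0039 0.0052 0.0076] [0.6259 0.0983 0.2571]
wheel_center [0.5988 0.0619 0.1823] [0.003  0.0025 0.0011 0.0047] [0.6013 0.0598 0.1804]
pointer_tip [0.6827 0.0574 0.1859] [0.0015 0.0022 0.0004 0.0014] [0.6969 0.0579 0.1751]
crank [0.5741 0.1129 0.1644] [0.0035 0.0025 0.0019] [0.573  0.1124 0.1644]
clamp_ball [ 0.6651 -0.1042  0.1251] [0.051  0.0347 0.0436] [ 0.6615 -0.1373  0.0959]
5.25
```

View pics/b0.png

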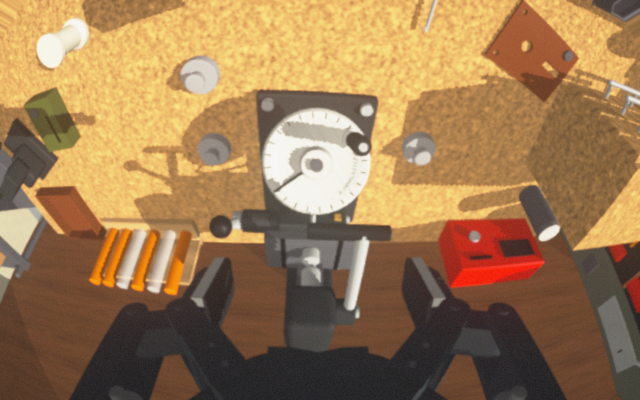

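View pics/b1.png

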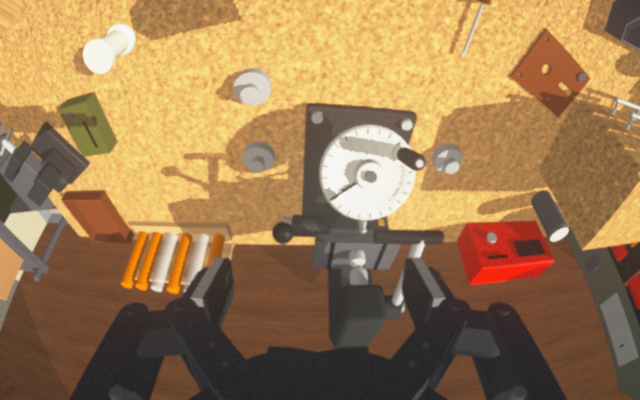

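```bash
cat >> st.py <<'E'
def model(wc,psi,th):
    Rz=R.from_euler('z',psi).as_matrix()
    ax=Rz@[-.5,0,.866];d0=Rz@[-.866,0,-.5];ys=Rz@[0,1.,0]
    dc=wc-.055*ax
    cd=np.cos(th)*d0+np.sin(th)*ys
    return ax,d0,ys,dc,cd
def overlay(img,P,wc,psi,th,name):
    ax,d0,ys,dc,cd=model(wc,psi,th)
    k=3;im=cv2.resize(img[:,:,::-1],None,fx=k,fy=k,interpolation=cv2.INTER_CUBIC)
    def pt(p): return tuple(int(v) for v in (P(p)+.5)*k)
    top=dc+.008*ax
    for a in np.linspace(0,2*np.pi,73): cv2.circle(im,pt(top+.075*(np.cos(a)*d0+np.sin(a)*ys)),1,(0,0,255),-1)
    cv2.line(im,pt(dc+.06*cd+.013*ax),pt(dc+.06*cd+.084*ax),(0,255,0),1)
    for a in np.linspace(0,2*np.pi,25): cv2.circle(im,pt(dc+.06*cd+.084*ax+.012*(np.cos(a)*d0+np.sin(a)*ys)),1,(0,255,0),-1)
    cv2.line(im,pt(top-.03*cd),pt(top-.075*cd),(255,0,0),1)
    c=pt(top);x0=max(0,min(c[0]-300,im.shape[1]-640));y0=max(0,min(c[1]-240,im.shape[0]-480))
    cv2.imwrite(f'pics/{name}.png',im[y0:y0+480,x0:x0+640])
E
python3 - <<'E'
from st import *
s=get_state();f=grab_frame('wrist');t=grab_frame('top');sd=grab_frame('side')
np.savez('b1.npz',pos=s['position'],rot=s['eef_rot'])
a=(np.array([.600,.0615,.1815]),-.045,.95)
overlay(f['img'],lambda p:wproj(f,p,s['position'],s['eef_rot']),*a,'ow')
overlay(t['img'],lambda p:proj(t,p),*a,'ot')
overlay(sd['img'],lambda p:proj(sd,p),*a,'os')
E
```

```text
(no output)
```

View pics/ow.png

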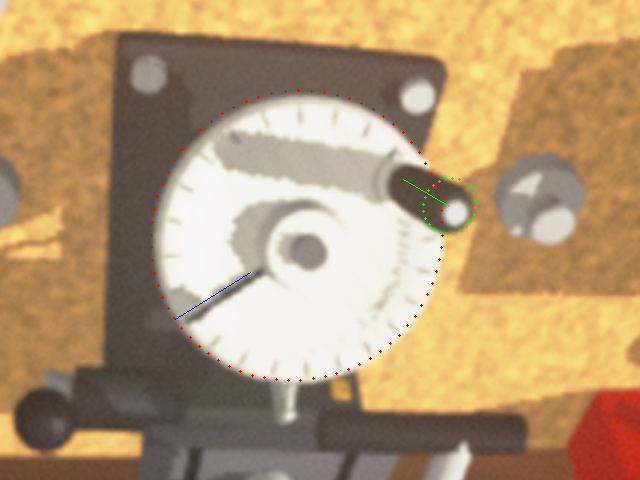

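View pics/ot.png

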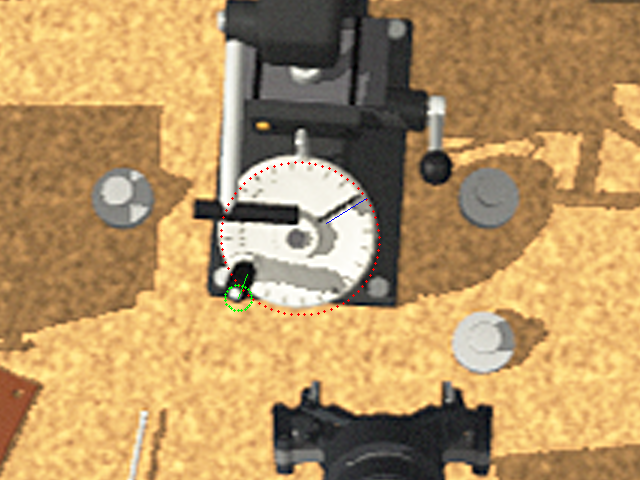

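View pics/os.png

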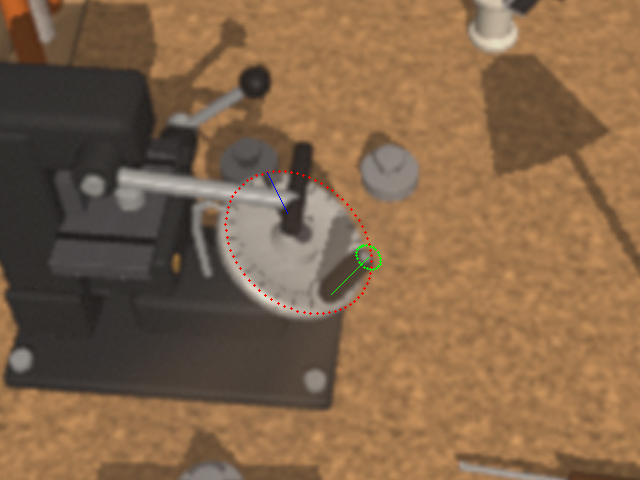

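Run:
```python
from st import *
s=get_state();f=grab_frame('wrist');t=grab_frame('top');sd=grab_frame('side')
a=(np.array([.6035,.0615,.1760]),-.045,.99)
overlay(f['img'],lambda p:wproj(f,p,s['position'],s['eef_rot']),*a,'ow2')
overlay(t['img'],lambda p:proj(t,p),*a,'ot2')
overlay(sd['img'],lambda p:proj(sd,p),*a,'os2')
ims=[cv2.imread(f'pics/{n}.png')[:330,100:500] for n in('ot2','os2')]
cv2.imwrite('pics/c2.png',np.hstack(ims))
```

```text
(no output)
```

View pics/ow2.png

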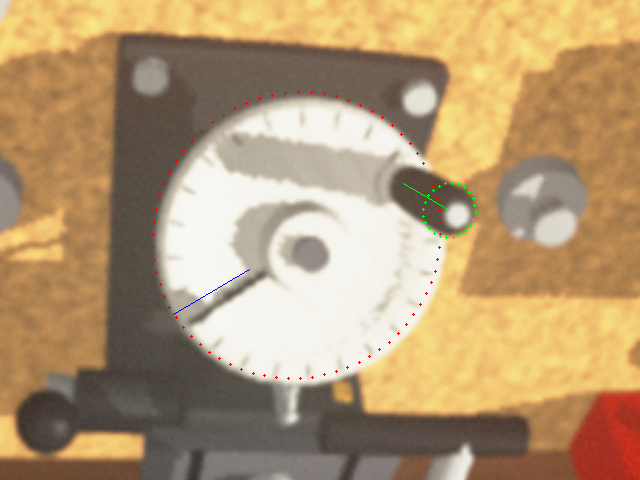

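View pics/c2.png

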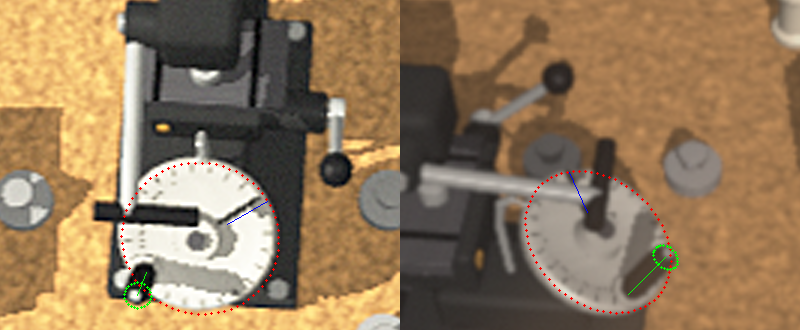

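```bash
cat >> st.py <<'E'
WC=np.array([.6045,.0625,.1765]);PSI=-.045
def tcp(th,out=.060,r=.06):
    ax,d0,ys,dc,cd=model(WC,PSI,th)
    return dc+r*cd+out*ax+.155*ax
AX,D0,YS,DC,_=model(WC,PSI,0)
ROT=toolrot(-AX,YS)
def fr(th):
    s=get_state();F=s['contact_force'];cd=np.cos(th)*D0+np.sin(th)*YS;tg=-np.sin(th)*D0+np.cos(th)*YS
    return 'F rad %.1f tan %.1f ax %.1f'%(F@cd,F@tg,F@AX),'gap %.3f t %.2f'%(s['finger_gap'],s['clock'])
E
python3 - <<'E'
from st import *
th=.92
movep(tcp(th,.17),ROT)
print(fr(th))
s=get_state();f=save('d0','wrist')
print(move_l(tcp(th),.12,until_force=6)); print(fr(th), get_state()['position']-tcp(th))
f=save('d1','wrist')
E
```

```text
('F rad 0.2 tan -0.1 ax 0.4', 'gap 1.005 t 6.42')
False
('F rad -0.1 tan 0.2 ax 0.7', 'gap 1.002 t 7.53') [ 8.41922287e-05 -6.94329864e-05  6.00231631e-04]
```

View pics/d1.png

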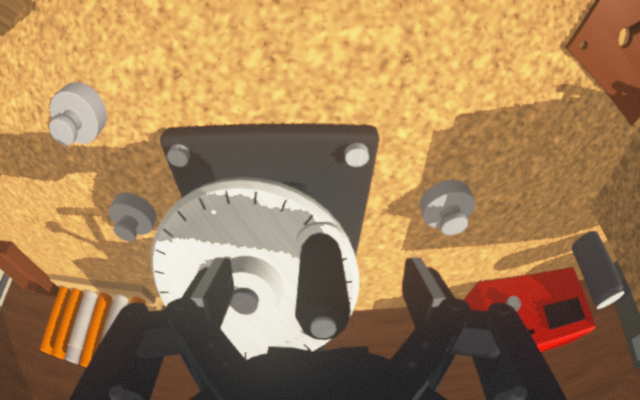

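Run:
```python
from st import *
s=get_state();f=grab_frame('wrist')
for d in (.131,.155,.173,.202): print(d,wproj(f,s['position']-AX*d,s['position'],s['eef_rot']))
```

```text
0.131 [317.20134384 313.15140446]
0.155 [317.17827299 281.72557955]
0.173 [317.16601441 263.18177966]
0.202 [317.15195422 239.77231775]
```

Run:
```python
from st import *
p=get_state()['position']+.002*YS+.002*(-D0)
move_l(p,.05)
grab(40); print(fr(.92)); sleep(.2);print(fr(.92))
np.save('p0.npy',get_state()['position'])
s=get_state();f=save('d2','wrist')
```

```text
('F rad 0.1 tan 0.1 ax 3.9', 'gap 0.269 t 8.47')
('F rad -0.7 tan -1.1 ax 3.9', 'gap 0.269 t 8.67')
```

View pics/d2.png

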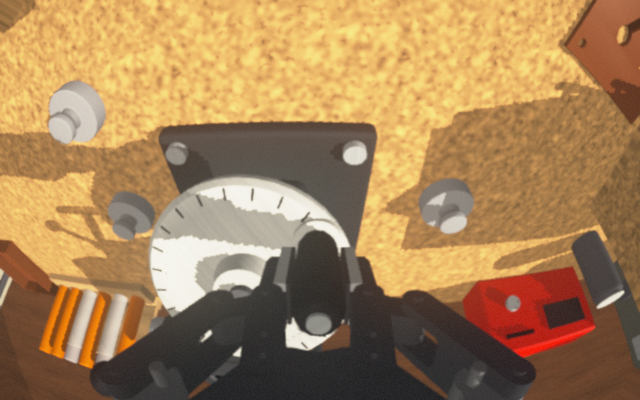

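Run:
```python
from st import *
p0=np.load('p0.npy');off=p0-tcp(.92);print(np.round(off*1000,1))
for th in np.arange(.92-.15,-0.01,-.154):
    hit=move_l(tcp(th)+off,.06,until_force=25)
    print(round(th,2),hit,fr(th))
    if hit: break
s=get_state();f=save('e0','wrist');t=save('e0t','top')
```

```text
[1.8 1.8 1.8]
0.77 False ('F rad 0.6 tan -1.3 ax 6.3', 'gap 0.268 t 9.02')
0.62 False ('F rad 0.2 tan -1.1 ax 7.0', 'gap 0.271 t 9.32')
0.46 False ('F rad 1.2 tan 0.2 ax 8.2', 'gap 0.271 t 9.62')
0.31 False ('F rad 2.3 tan -0.6 ax 8.6', 'gap 0.271 t 9.92')
0.15 False ('F rad 1.9 tan -0.2 ax 11.7', 'gap 0.268 t 10.22')
-0.0 False ('F rad 2.3 tan -0.3 ax 12.0', 'gap 0.270 t 10.52')
```

View pics/e0.png

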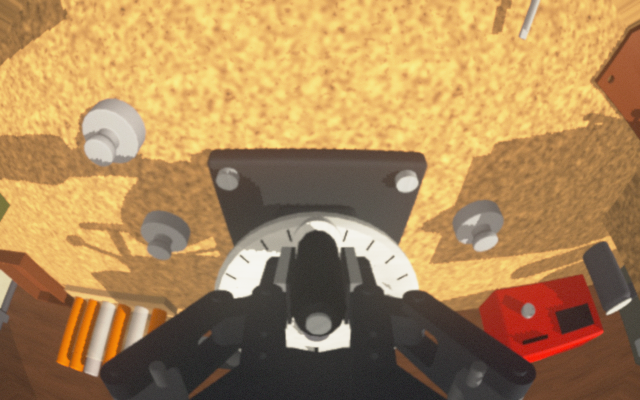

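Run:
```python
from st import *
p0=np.load('p0.npy');off=p0-tcp(.92)
k=0
for th in np.arange(-.155,-1.27,-.157):
    k+=1
    hit=move_l(tcp(th)+off+AX*min(.002,.001*k)*1.0,.06,until_force=25)
    print(round(th,2),hit,fr(th))
    if hit: break
s=get_state();f=save('e1','wrist');t=save('e1t','top')
im=cv2.imread('pics/e1t.png')[110:230,220:380];cv2.imwrite('pics/e1tz.png',cv2.resize(im,None,fx=5,fy=5,interpolation=cv2.INTER_CUBIC))
```

```text
-0.16 False ('F rad 1.5 tan -0.9 ax -3.4', 'gap 0.271 t 10.93')
-0.31 False ('F rad 0.1 tan -0.4 ax -17.8', 'gap 0.270 t 11.23')
-0.47 False ('F rad 0.3 tan 0.9 ax -16.8', 'gap 0.271 t 11.54')
-0.63 False ('F rad 1.7 tan -0.7 ax -15.0', 'gap 0.270 t 11.85')
-0.78 False ('F rad 1.7 tan -0.1 ax -15.0', 'gap 0.272 t 12.16')
-0.94 False ('F rad 2.0 tan 1.2 ax -15.6', 'gap 0.269 t 12.47')
-1.1 False ('F rad 2.5 tan 1.8 ax -18.9', 'gap 0.267 t 12.78')
-1.25 False ('F rad 3.1 tan 0.4 ax -22.4', 'gap 0.270 t 13.08')
```

View pics/e1.png

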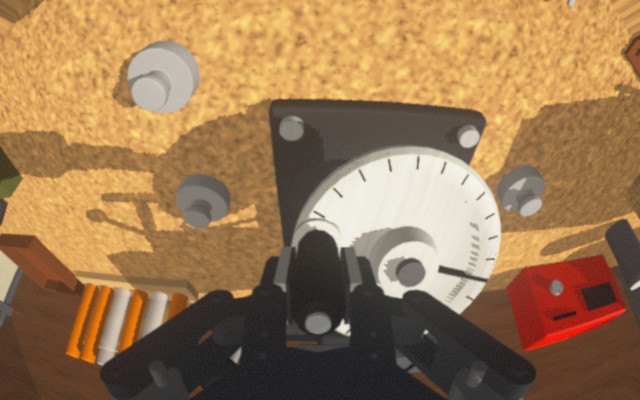

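View pics/e1tz.png

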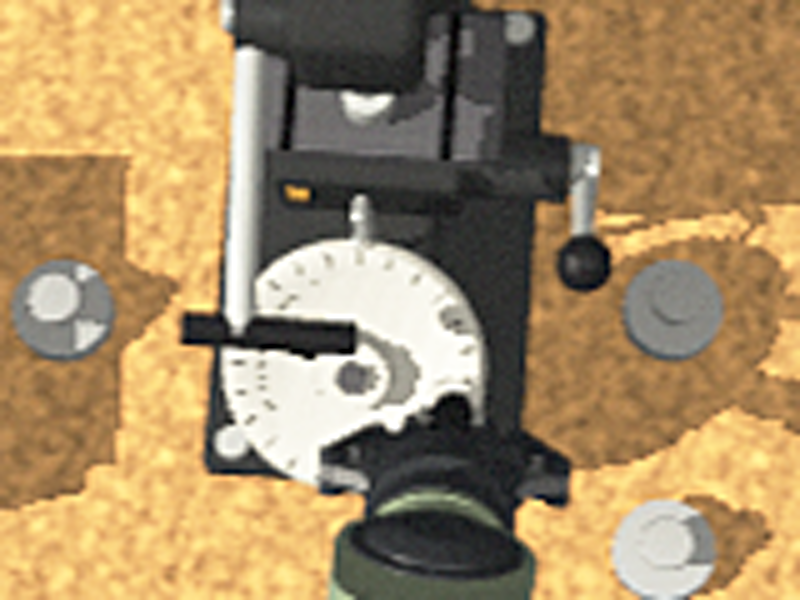

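```bash
cat >> st.py <<'E'
def ang(f,s,px):
    o,d=wray(f,px,s['position'],s['eef_rot']);P=DC+.008*AX
    p=o+d*(((P-o)@AX)/(d@AX));v=p-P
    return v@D0,v@YS,
def lineth(f,s,p1,p2):
    a=np.array(ang(f,s,p1));b=np.array(ang(f,s,p2));v=a-b  # from outer b to inner a = crank direction
    return np.degrees(np.arctan2(v[1],v[0])),a*1000,b*1000
E
python3 - <<'E'
from st import *
s=get_state();f=grab_frame('wrist')
print(lineth(f,s,(439,267.5),(485,280)))
im=f['img'][230:310,400:520,::-1];cv2.imwrite('pics/z1.png',cv2.resize(im,None,fx=6,fy=6,interpolation=cv2.INTER_CUBIC))
p=s['position']-AX*.155-DC;print(p@D0,p@YS,p@AX, np.degrees(np.arctan2(p@YS,p@D0)),np.hypot(p@D0,p@YS))
E
```

```text
(np.float64(-71.41799743681115), array([-10.9966167 ,  28.92541923]), array([-25.22195364,  71.23911547]))
0.0154521979203193 -0.05608759633522789 0.062027177946506175 -74.5970566029679 0.05817721962445601
```

View pics/z1.png

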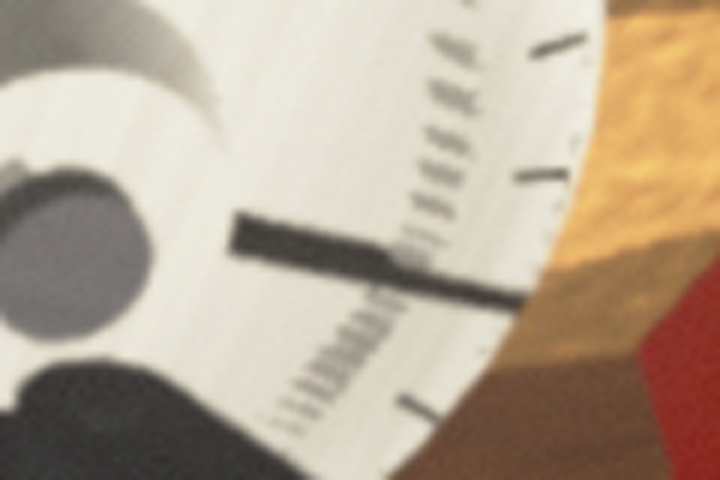

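Run:
```python
from st import *
p0=np.load('p0.npy');off=p0-tcp(.92)
for th in np.r_[np.arange(-1.10,-.2,.15),-.12]:
    hit=move_l(tcp(th)+off+AX*.001,.06,until_force=25)
    print(round(th,2),hit,fr(th))
    if hit: break
s=get_state();f=save('e2','wrist');t=save('e2t','top')
im=cv2.imread('pics/e2t.png')[110:230,220:380];cv2.imwrite('pics/e2tz.png',cv2.resize(im,None,fx=5,fy=5,interpolation=cv2.INTER_CUBIC))
p=s['position']-AX*.155-DC;print(np.degrees(np.arctan2(p@YS,p@D0)))
```

```text
-1.1 False ('F rad 5.5 tan -0.0 ax -11.6', 'gap 0.272 t 13.54')
-0.95 False ('F rad 6.4 tan 0.2 ax -10.3', 'gap 0.268 t 13.84')
-0.8 False ('F rad 6.3 tan -0.2 ax -9.0', 'gap 0.266 t 14.14')
-0.65 False ('F rad 8.9 tan -0.1 ax -8.1', 'gap 0.270 t 14.44')
-0.5 False ('F rad 8.7 tan 0.6 ax -7.9', 'gap 0.266 t 14.74')
-0.35 False ('F rad 9.2 tan 0.0 ax -9.6', 'gap 0.266 t 15.04')
-0.2 False ('F rad 9.7 tan -2.5 ax -12.5', 'gap 0.267 t 15.34')
-0.12 False ('F rad 8.9 tan -3.5 ax -12.5', 'gap 0.268 t 15.59')
-5.4785196531898235
```

View pics/e2.png

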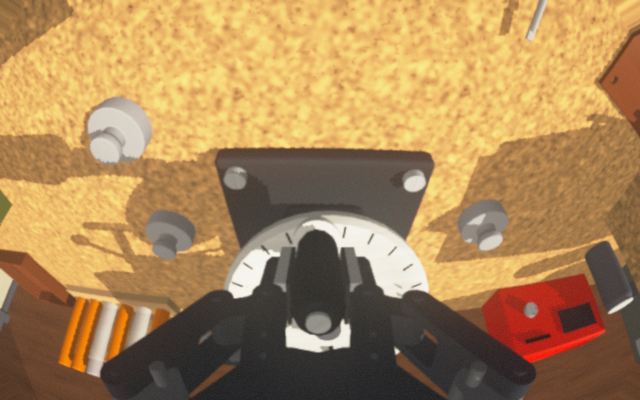

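View pics/e2tz.png

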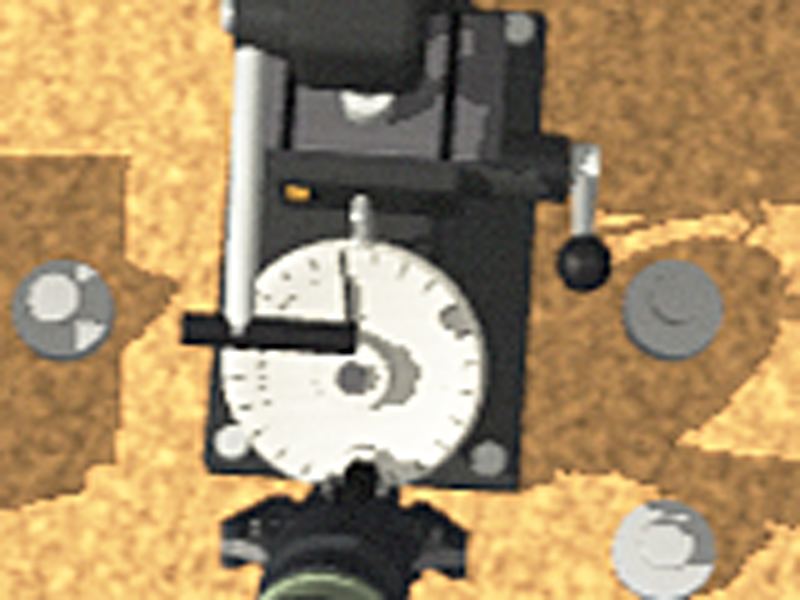

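```bash
cat >> st.py <<'E'
def topline(name):
    t=save(name,'top')
    im=t['img'][140:200,260:325,::-1];im=cv2.resize(im,None,fx=10,fy=10,interpolation=cv2.INTER_CUBIC)
    P=DC+.008*AX
    for a in (0,):
        for r in (.04,.05,.06,.07): 
            q=(proj(t,P-D0*r)-[260,140]+.5)*10;cv2.circle(im,tuple(q.astype(int)),2,(0,0,255),-1)
    cv2.imwrite(f'pics/{name}z.png',im)
    for n in('pointer_tip',): print([(x['centre'],x['score']) for x in tip_of('top',n)])
E
python3 - <<'E'
from st import *
p0=np.load('p0.npy');off=p0-tcp(.92)
th=-.055
hit=move_l(tcp(th)+off+AX*.001,.03,until_force=25)
print(round(th,2),hit,fr(th))
s=get_state();topline('g0')
p=s['position']-AX*.155-DC;print(np.degrees(np.arctan2(p@YS,p@D0)))
E
```

```text
-0.06 False ('F rad 9.7 tan -4.5 ax -13.6', 'gap 0.273 t 15.97')
[([291.6, 158.2], 0.72)]
-1.6345902287745493
```

View pics/g0z.png

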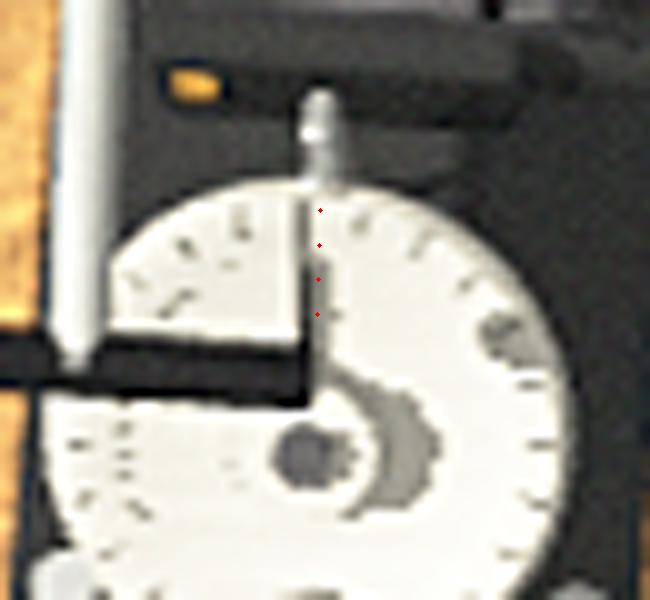

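Run:
```python
from st import *
p0=np.load('p0.npy');off=p0-tcp(.92)
th=-.008
hit=move_l(tcp(th)+off+AX*.001,.03,until_force=25)
print(round(th,2),hit,fr(th))
s=get_state();topline('g1')
p=s['position']-AX*.155-DC;print(np.degrees(np.arctan2(p@YS,p@D0)))
```

```text
-0.01 False ('F rad 8.7 tan -5.2 ax -14.6', 'gap 0.268 t 16.32')
[([272.6, 177.3], 0.67), ([286.5, 161.6], 0.65)]
1.138988301466339
```

View pics/g1z.png

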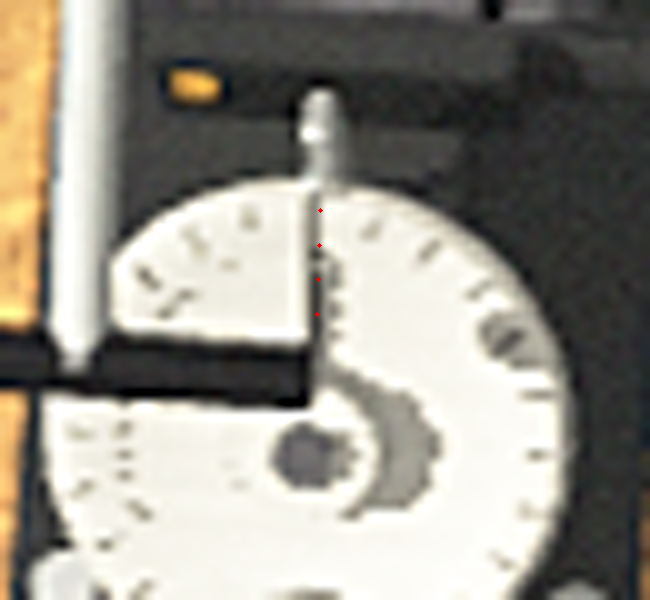

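Run:
```python
from st import *
np.save('pg.npy',get_state()['position'])
let_go(); print(fr(0))
p=get_state()['position']
move_l(p+AX*.10,.15);print(fr(0))
s=get_state();topline('g2');f=save('g2w','wrist')
# look position: camera along axis looking at pointer
im=f['img'][:,:,::-1]
print(wproj(f,DC+.008*AX-.075*D0,s['position'],s['eef_rot']))
```

```text
('F rad 0.7 tan -0.7 ax -0.0', 'gap 0.999 t 17.06')
('F rad -0.2 tan 0.8 ax -0.5', 'gap 1.000 t 17.88')
[([288.4, 159.0], 0.82), ([468.8, 209.0], 0.43)]
[315.9896919  306.37705267]
```

View pics/g2w.png

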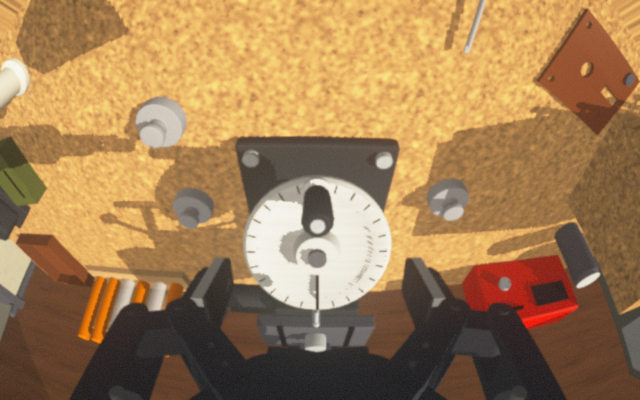

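View pics/g2z.png

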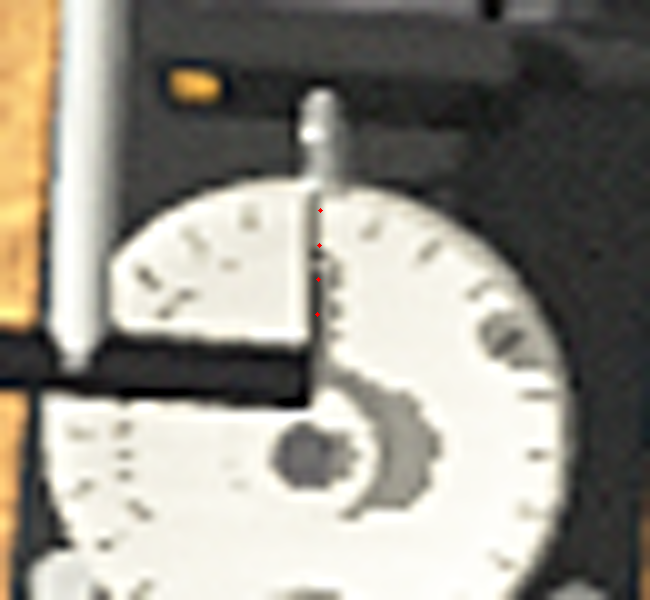

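Run:
```python
import cv2
im=cv2.imread('pics/g2w.png')[225:350,270:370];cv2.imwrite('pics/g2wz.png',cv2.resize(im,None,fx=6,fy=6,interpolation=cv2.INTER_CUBIC)[150:750])
```

```text
(no output)
```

View pics/g2wz.png

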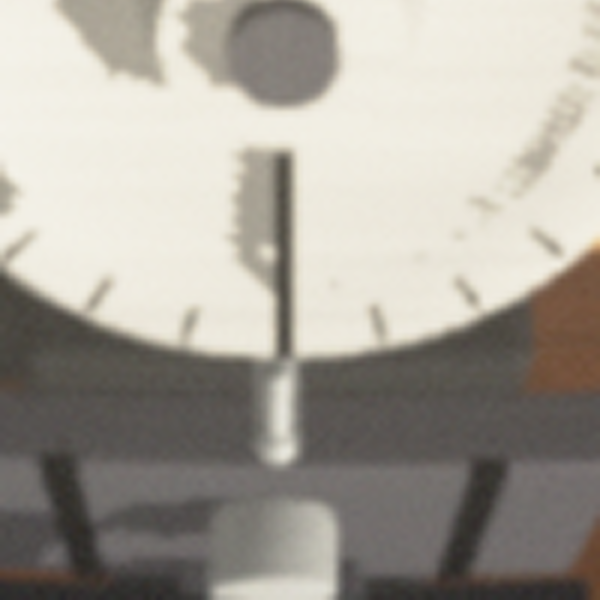

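Run:
```python
from st import *
p=get_state()['position']
move_l(p+AX*.08+np.array([0,-.08,0]),.25)
grab(20)
s=get_state();f=save('k0','wrist');fs={c:grab_frame(c) for c in('side','top')}
fs['side'];r=[]
for c in('side','top','wrist'):
    t=silhouettes(c,'clamp_ball')+[];u=tip_of(c,'clamp_ball')
    print(c,[(np.round(x['centre'],1),round(x['score'],2)) for x in u[:2]],[(np.round(x['centre'],1),round(x['score'],2)) for x in t[:2]])
    if u:
        r.append(wray(f,u[0]['centre'],s['position'],s['eef_rot']) if c=='wrist' else ray(fs[c],u[0]['centre']))
print(tri(r),tri(r[:2]))
Rz=R.from_euler('z',PSI).as_matrix()
O=np.array([.737,.0555,0])
b=O+Rz@[.005-.11*np.cos(.873),-.125,.142-.0064+.11*np.sin(.873)]
print('model',b, 'WC in setter',Rz.T@(WC-O))
for c in fs: print(proj(fs[c],b))
cv2.imwrite('pics/k1.png',np.hstack([cv2.resize(fs['top']['img'][120:200,290:370,::-1],None,fx=5,fy=5,interpolation=cv2.INTER_CUBIC),cv2.resize(fs['side']['img'][150:230,220:300,::-1],None,fx=5,fy=5,interpolation=cv2.INTER_CUBIC)]))
print(s['clock'])
```

```text
side [(array([268.7, 180.9]), 0.62), (array([251.5, 320.7]), 0.56)] [(array([264., 183.]), 0.49), (array([283.9, 233.4]), 0.3)]
top [(array([334.1, 159.6]), 0.66), (array([273. , 175.7]), 0.22)] [(array([336.3, 156. ]), 0.53)]
wrist [(array([283. , 289.2]), 0.86), (array([375.5, 271.6]), 0.57)] [(array([281.3, 282.8]), 0.55)]
(array([ 0.67330468, -0.06029731,  0.21230298]), [np.float64(0.003943014536427089), np.float64(0.005234078718952777), np.float64(0.001975884812298018)]) (array([ 0.67247457, -0.0576645 ,  0.21810007]), [np.float64(0.004030012152198274), np.float64(0.0040300121521980635)])
model [ 0.66576501 -0.06641893  0.2198886 ] WC in setter [-0.13268076  0.00103243  0.1765    ]
[269.94258868 177.75754389]
[337.16783799 163.29783935]
19.3833
```

View pics/k1.png

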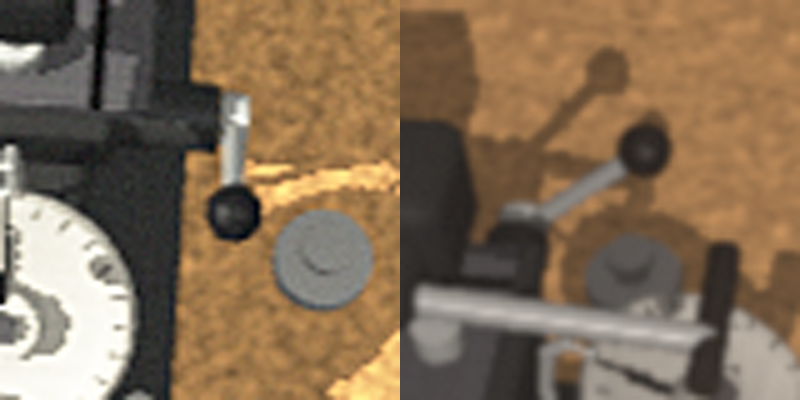

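View pics/k0.png

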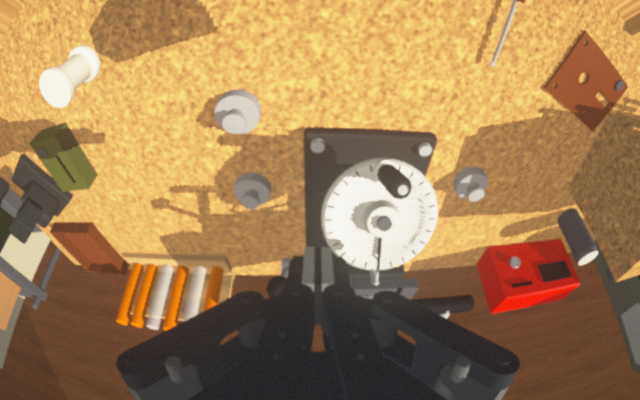

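```bash
cat >> st.py <<'E'
ROTD=toolrot(np.array([0,0,-1.]),YS)
E
python3 - <<'E'
from st import *
fs={c:grab_frame(c) for c in('side','top')}
b,e=tri([ray(fs['side'],(268.5,179.5)),ray(fs['top'],(336.3,161.9))]);print(b,e)
np.save('ball.npy',b)
p=b+[0,0,.016+.173+.05]
print(ik(p,ROTD))
movep(p+[0,0,.06],ROTD)
move_l(p,.2)
s=get_state();f=save('m0','wrist');print(wproj(f,b,s['position'],s['eef_rot']),s['contact_force'],s['finger_gap'],s['clock'])
side=save('m0s','side');t=save('m0t','top')
cv2.imwrite('pics/m1.png',np.hstack([cv2.resize(t['img'][110:210,270:370,::-1],None,fx=4,fy=4),cv2.resize(side['img'][130:230,210:310,::-1],None,fx=4,fy=4)]))
E
```

```text
[ 0.67059801 -0.06430117  0.21508923] [np.float64(0.0005398857510417102), np.float64(0.000539885751041464)]
[-0.20506427  0.54697253  0.27552571  1.29934951  0.         -0.16006427]
[316.82624812 218.88527209] [ 0.35669261 -0.43379884  0.63096155] -0.0010064147579877908 21.4917
```

View pics/m0.png

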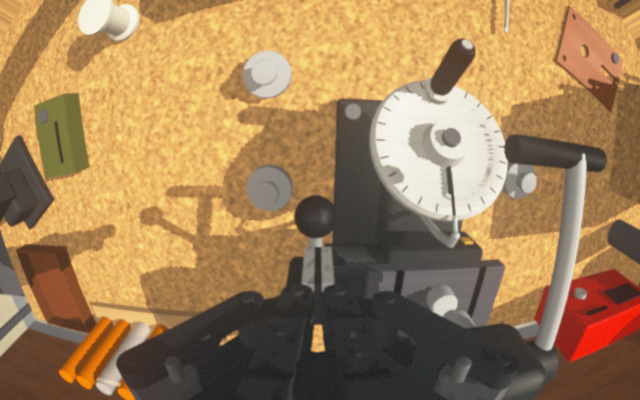

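View pics/m1.png

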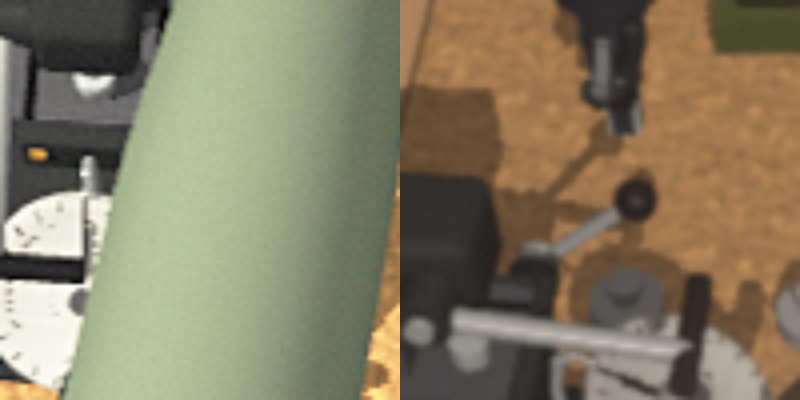

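```bash
cat >> st.py <<'E'
b=np.load('ball.npy');Rz=R.from_euler('z',PSI).as_matrix();XS=Rz@[1.,0,0]
PIV=b+.110*np.cos(np.radians(50))*XS-np.array([0,0,.110*np.sin(np.radians(50))])
def bc(c):
    ph=np.radians(50)-c
    return PIV-.11*np.cos(ph)*XS+np.array([0,0,.11*np.sin(ph)])
def tang(c):
    ph=np.radians(50)-c
    return -np.sin(ph)*XS-np.array([0,0,np.cos(ph)])
E
python3 - <<'E'
from st import *
p=get_state()['position']+XS*.003
print(PIV,'setter z piv should be .1356')
move_l(p,.1);sleep(.2)
F0=get_state()['contact_force'];np.save('F0.npy',F0)
q=b+XS*.003+np.array([0,0,.016+.173])
print(move_l(q+[0,0,.008],.1,until_force=4))
print(move_l(q+[0,0,-.008],.02,until_force=3))
s=get_state();print('contact dz mm',(s['position']-q)*1000,s['contact_force']-F0,s['clock'])
np.save('pc.npy',s['position'])
E
```

```text
[ 0.74123307 -0.0674819   0.13082434] setter z piv should be .1356
False
True
contact dz mm [-0.42418123  0.04373806 -4.30211871] [-0.34729388 -1.56421011  2.73143245] 23.3
```

```bash
cat > push.py <<'E'
from st import *
import sys
F0=np.load('F0.npy');pc=np.load('pc.npy')
def push(c0,c1,dc,stop,v=.04):
    n=0
    for c in np.arange(c0,c1,dc):
        hit=move_l(pc+bc(c)-bc(0),v,until_force=8)
        F=-(get_state()['contact_force']-F0);s=get_state();ft=F@tang(c)
        print('%.3f'%c,hit,'Ft %.1f'%ft,'F',np.round(F,1),'lag mm',np.round((s['position']-(pc+bc(c)-bc(0)))*1000,1),'%.2f'%s['clock'])
        if hit or ft>stop: break
E
python3 - <<'E'
from push import *
push(.02,.30,.03,10)
f=save('n0','wrist')
E
```

```text
0.020 False Ft 3.6 F [-1.2  0.6 -4. ] lag mm [ 0.3 -0.   0.5] 23.55
0.050 False Ft 3.1 F [-1.6  1.1 -2.8] lag mm [ 0.   0.  -0.1] 23.80
0.080 False Ft 2.1 F [-1.5  1.3 -1.4] lag mm [-0.1  0.  -0.4] 24.05
0.110 False Ft 1.2 F [-0.3 -0.3 -1.4] lag mm [-0.3  0.  -0.4] 24.30
0.140 False Ft 1.2 F [-0.6  0.9 -1. ] lag mm [-0.3  0.  -0.3] 24.55
0.170 False Ft 1.7 F [-1.6  0.8 -0.8] lag mm [-0.2  0.1 -0.3] 24.80
0.200 False Ft 1.3 F [-1.2  1.  -0.6] lag mm [-0.2  0.1 -0.3] 25.05
0.230 False Ft 2.3 F [-1.5  1.1 -1.8] lag mm [-0.2  0.1 -0.3] 25.30
0.260 False Ft 1.6 F [-0.2  0.1 -1.8] lag mm [-0.2  0.1 -0.3] 25.55
0.290 False Ft 0.8 F [-0.7 -1.  -0.5] lag mm [-0.2  0.1 -0.3] 25.80
```

View pics/n0.png

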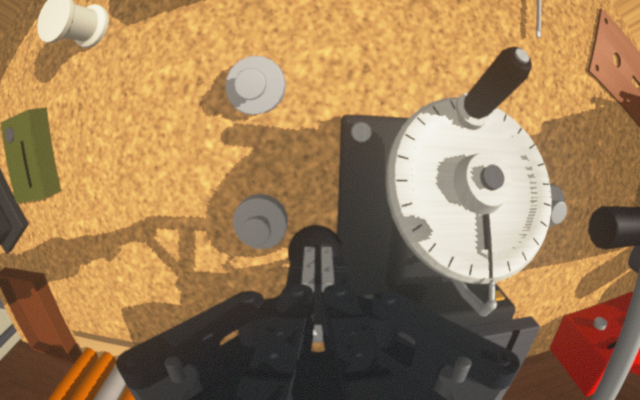

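Run:
```python
from push import *
side=save('n0s','side')
cv2.imwrite('pics/n1.png',cv2.resize(side['img'][130:230,210:310,::-1],None,fx=5,fy=5))
push(.305,.45,.015,7)
```

```text
0.305 False Ft 1.7 F [ 1.  -1.3 -2.8] lag mm [-0.1  0.1 -0. ] 26.15
0.320 False Ft 2.2 F [ 0.8 -0.9 -3.2] lag mm [-0.1  0.1 -0. ] 26.40
0.335 False Ft 3.5 F [ 0.2 -1.1 -4.2] lag mm [-0.1  0.1 -0.1] 26.65
0.350 False Ft 2.3 F [ 1.7 -0.7 -3.7] lag mm [-0.1  0.1 -0.1] 26.90
0.365 False Ft 2.6 F [ 1.4 -1.1 -3.7] lag mm [-0.2  0.  -0.1] 27.15
0.380 False Ft 2.9 F [ 1.6 -1.5 -4.1] lag mm [-0.2  0.1 -0.1] 27.40
0.395 False Ft 1.9 F [ 2.4 -0.9 -3.4] lag mm [-0.1 -0.  -0.1] 27.65
0.410 False Ft 1.2 F [ 2.2 -0.8 -2.5] lag mm [-0.1 -0.  -0.1] 27.90
0.425 False Ft 2.9 F [ 2.5 -1.1 -4.4] lag mm [-0.1 -0.1 -0.1] 28.15
0.440 False Ft 1.6 F [ 2.  -1.  -2.7] lag mm [-0.  -0.1 -0.1] 28.40
```

View pics/n1.png

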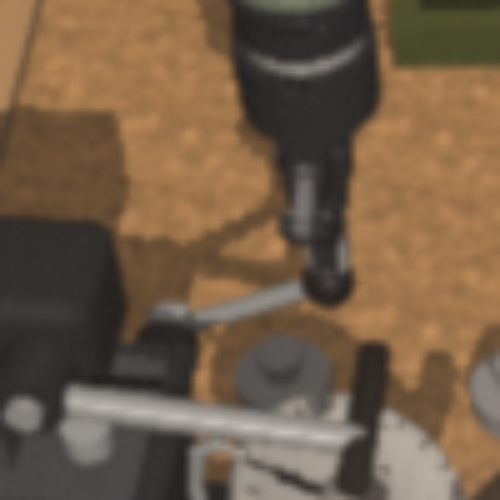

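Run:
```python
from push import *
push(.452,.86,.012,7)
```

```text
0.452 False Ft 2.5 F [ 2.2 -0.7 -3.7] lag mm [ 0.  -0.1 -0. ] 28.65
0.464 False Ft 2.3 F [ 2.7 -0.4 -3.7] lag mm [-0.  -0.1  0.1] 28.90
0.476 False Ft 2.7 F [ 3.4 -0.8 -4.4] lag mm [ 0.  -0.1  0.2] 29.15
0.488 False Ft 4.5 F [ 3.3 -0.3 -6.2] lag mm [ 0.  -0.   0.4] 29.40
0.500 False Ft 4.2 F [ 4.  -0.7 -6. ] lag mm [ 0.  -0.   0.7] 29.65
0.512 False Ft 6.2 F [ 3.5 -0.8 -8. ] lag mm [0.  0.  0.8] 29.90
0.524 False Ft 6.9 F [ 4.  -0.7 -8.8] lag mm [0.1 0.  1. ] 30.15
0.536 False Ft 8.0 F [ 4.  -1.2 -9.9] lag mm [ 0.  -0.   1.2] 30.40
```

Run:
```python
from push import *
push(.546,.66,.010,12.0,v=.02)
sleep(.3);F=-(get_state()['contact_force']-F0);print(F)
```

```text
0.546 False Ft 8.5 F [  4.9  -1.7 -10.7] lag mm [ 0.  -0.   1.4] 30.65
0.556 False Ft 9.4 F [  6.   -1.2 -11.8] lag mm [0.1 0.  1.6] 30.90
0.566 False Ft 9.5 F [  6.5  -1.2 -12. ] lag mm [0.  0.  1.8] 31.15
0.576 False Ft 11.6 F [  6.2  -1.4 -14. ] lag mm [0.  0.  1.9] 31.40
0.586 False Ft 11.7 F [  6.4  -1.9 -14.1] lag mm [0.  0.1 2.1] 31.65
0.596 False Ft 12.7 F [  6.5  -0.9 -15.1] lag mm [-0.   0.1  2.2] 31.90
[  6.18768259  -1.37945998 -15.96449923]
```

Run:
```python
from push import *
push(.606,.61,.010,14,v=.02)
p=get_state()['position']
move_l(p+[0,0,.08],.12)
s=get_state();print(s['contact_force']-F0,s['clock'])
f=save('r0','wrist');side=save('r0s','side')
cv2.imwrite('pics/r1.png',cv2.resize(side['img'][130:230,210:310,::-1],None,fx=5,fy=5))
```

```text
0.606 False Ft 13.3 F [  6.2  -2.1 -15.6] lag mm [-0.   0.1  2.3] 32.45
[-0.6909447  -1.38738379 -0.47887535] 33.2833
```

View pics/r0.png

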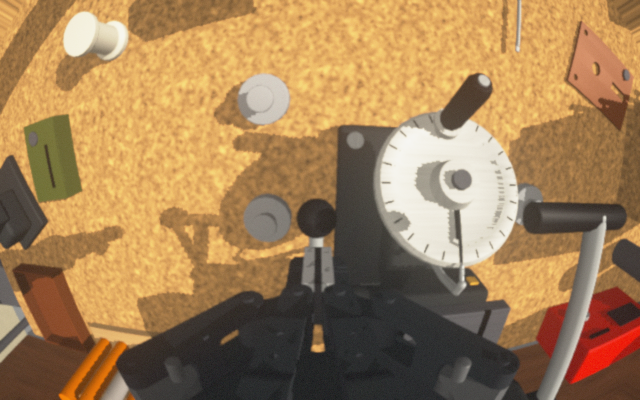

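View pics/r1.png

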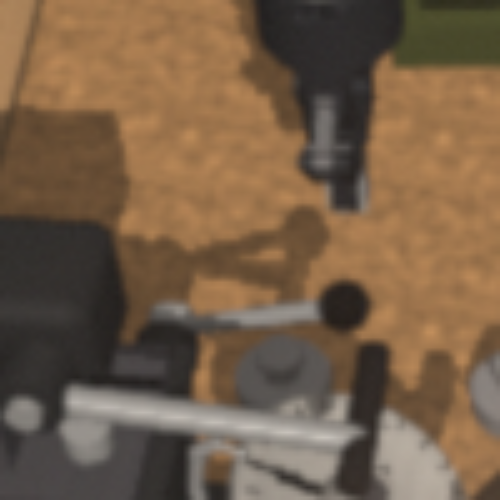

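Run:
```python
from st import *
p=get_state()['position'];move_l(p+[-.1,0,.1],.25)
pg=np.load('pg.npy')
movep(pg+AX*.16,ROT);move_l(pg+AX*.12+.0*YS,.15)
s=get_state();f=save('v0','wrist');t=save('v0t','top')
print(s['clock'],wproj(f,DC+.008*AX-.075*D0,s['position'],s['eef_rot']))
cv2.imwrite('pics/v1.png',cv2.resize(f['img'][225:325,270:370,::-1],None,fx=6,fy=6,interpolation=cv2.INTER_CUBIC))
```

```text
35.3667 [317.05937728 296.64517862]
```

View pics/v1.png

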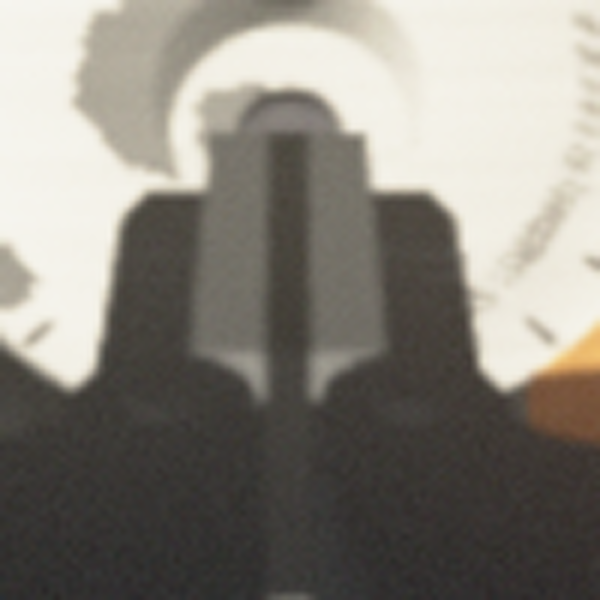

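View pics/v0t.png

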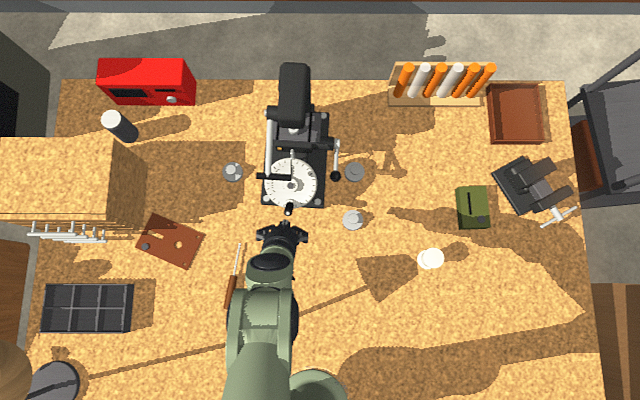

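Fingers block the view when shut; open them here, clear of the handle, and look again.

Run:
```python
from st import *
pg=np.load('pg.npy')
move_l(pg+AX*.16,.15);let_go();move_l(pg+AX*.10,.15)
s=get_state();f=save('v2','wrist');topline('v2t');print(s['clock'])
cv2.imwrite('pics/v3.png',cv2.resize(f['img'][250:350,270:370,::-1],None,fx=6,fy=6,interpolation=cv2.INTER_CUBIC))
```

```text
[]
37.2167
```

View pics/v3.png

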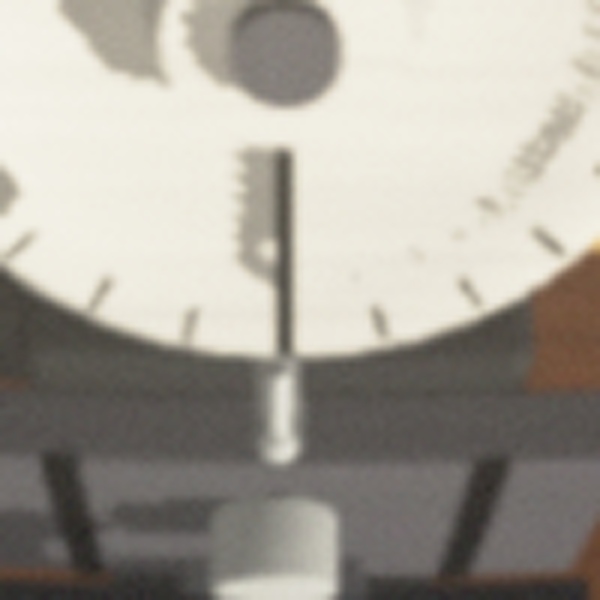

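View pics/v2tz.png

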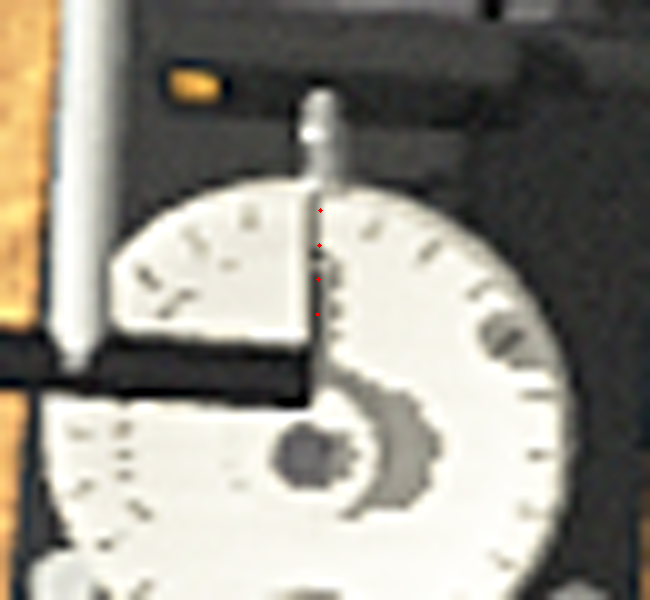

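Run:
```python
from st import *
move_l(np.load('pg.npy')+AX*.18,.15)
s=get_state();print(s['contact_force'],s['clock']);sign_off()
```

```text
[-0.04073199 -0.10020474 -0.50431755] 38.05
the job is handed in; nothing more can be done
```

The table is set and clamped, and I handed the job in at 38 s of the 67 s allowed, with the gripper clear and the contact force near zero.

- **Handwheel:** I gripped the crank, turned the wheel anticlockwise until the long line was about 71° past the pointer, then brought it back clockwise only. That takes up the 0.8 rad of play and drives the table up for roughly the last 25°.
- **Line on the pointer:** After I let go and again after clamping, the wrist picture shows the line touching the pointer within its width. It is about 0.5 to 1° short of the pointer's centre. The top picture suggests 1.5 to 2° short, but at much coarser resolution. The wheel did not move during release or clamping.
- **Clamp lever:** I pushed the ball down with shut fingertips. It began to bind at about 0.48 rad, and I stopped at about 13 N along its swing, well under the 26 N that would force it. After I let go, the side picture shows the lever still down.
- **Other items:** In the pictures the weights and other things on the bench look where they were. I did not measure this.
- **Not measured or mismatched:**
  - The table height and the gib squeeze were not measured; I inferred them from the wheel movement and the force.
  - Fingertip contact with the ball came 4 mm lower than my measurement of it.

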